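Transfer filled bottles to the capping rack in reverse order

TASK

Move the three bottles from the white cradles of the filling rack into the dark steel capping rack, one to a pocket and in reverse order: seen from the robot, the leftmost bottle goes into the rightmost pocket, the middle one into the middle, the rightmost into the leftmost. The bottles are full: keep them upright and leave each standing fully down in its pocket; do not disturb the white nozzle standing on the bench.

Things in the scene. Friction and masses are not known exactly. Their poses are not given: they have to be found in the camera images.
- bottle_red_mid (a point): Loose oval gold bottle with a red cap (23 mm across). 26 mm thick (x), 52 mm wide (y), 99 mm tall with cap; sides straight up to 80 mm; 0.08 kg. The point is its middle, 48.5 mm above its foot; z up while it stands. It starts in the cradle with the red tab, its y along the row. Grasp it from above across its flat sides (along its x).
- bottle_yellow_mid (a point): Loose oval gold bottle with a yellow cap (23 mm across). 26 mm thick (x), 52 mm wide (y), 99 mm tall with cap; sides straight up to 80 mm; 0.08 kg. The point is its middle, 48.5 mm above its foot; z up while it stands. It starts in the cradle with the yellow tab, its y along the row. Grasp it from above across its flat sides (along its x).
- bottle_blue_mid (a point): Loose oval gold bottle with a blue cap (23 mm across). 26 mm thick (x), 52 mm wide (y), 99 mm tall with cap; sides straight up to 80 mm; 0.08 kg. The point is its middle, 48.5 mm above its foot; z up while it stands. It starts in the cradle with the blue tab, its y along the row. Grasp it from above across its flat sides (along its x).
- cradle_red: Fixed white cradle with a red tab facing the robot (-x), where the red bottle starts; one of three, 70 mm apart in any order, on the grey filling rack. 46 x 67 mm, rim 12 mm, floor 3 mm thick. Origin: centre of its underside, 6 mm above the table; y along the row, to the robot's left.
- cradle_yellow: Fixed white cradle with a yellow tab facing the robot (-x), where the yellow bottle starts; one of three, 70 mm apart in any order, on the grey filling rack. 46 x 67 mm, rim 12 mm, floor 3 mm thick. Origin: centre of its underside, 6 mm above the table; y along the row, to the robot's left.
- cradle_blue: Fixed white cradle with a blue tab facing the robot (-x), where the blue bottle starts; one of three, 70 mm apart in any order, on the grey filling rack. 46 x 67 mm, rim 12 mm, floor 3 mm thick. Origin: centre of its underside, 6 mm above the table; y along the row, to the robot's left.
- capping_rack: The capping rack: fixed dark steel block with three empty pockets in a row, left or right of the filling rack. 50 (x) x 214 (y) x 16 mm high, floor 4 mm. Origin: centre of underside, on the table; x away from the robot, y along the row to its left. Pocket centres: x 0, y +70, 0, -70 mm; each 42 x 66 mm inside, for a bottle with its wide axis along y, its middle then 52.5 mm up.
- filling_rack: Fixed grey plastic strip, 56 x 222 x 6 mm, that carries the three cradles; left or right of the capping rack. Origin: centre of its underside, on the table; y along the row to the robot's left. The cradles stand at y = +70, 0, -70 mm. A bottle's middle is 57.5 mm above the table while it stands here.
- nozzle: Bystander: a loose white filling nozzle, 32 mm flange, 67 mm tall, standing on the table in front of the racks; origin at the centre of its underside. To be left alone.

How it is judged:
At the end, for the whole second after the job is handed in: All three bottles stand released and still in the capping rack, one to a pocket, each middle within 12 mm of the pocket centre in x and y and 48 to 56.5 mm up, tilt under 0.12 rad; left to right, their colours are the reverse of the cradle tabs (((y of cradle_red in the frame of filling_rack between 0.05 and 0.09 m and y of bottle_red_mid in the frame of capping_rack between -0.082 and -0.058 m) or (y of cradle_red in the frame of filling_rack between -0.02 and 0.02 m and y of bottle_red_mid in the frame of capping_rack between -0.012 and 0.012 m) or (y of cradle_red in the frame of filling_rack between -0.09 and -0.05 m and y of bottle_red_mid in the frame of capping_rack between 0.058 and 0.082 m)) and x of bottle_red_mid in the frame of capping_rack between -0.012 and 0.012 m and z of bottle_red_mid in the frame of capping_rack between 0.048 and 0.0565 m and angle between each of bottle_red_mid, bottle_yellow_mid, bottle_blue_mid's own z axis and vertical below 0.12 rad and linear speed of each of bottle_red, bottle_yellow, bottle_blue below 0.02 m/s and ((y of cradle_yellow in the frame of filling_rack between 0.05 and 0.09 m and y of bottle_yellow_mid in the frame of capping_rack between -0.082 and -0.058 m) or (y of cradle_yellow in the frame of filling_rack between -0.02 and 0.02 m and y of bottle_yellow_mid in the frame of capping_rack between -0.012 and 0.012 m) or (y of cradle_yellow in the frame of filling_rack between -0.09 and -0.05 m and y of bottle_yellow_mid in the frame of capping_rack between 0.058 and 0.082 m)) and x of bottle_yellow_mid in the frame of capping_rack between -0.012 and 0.012 m and z of bottle_yellow_mid in the frame of capping_rack between 0.048 and 0.0565 m and ((y of cradle_blue in the frame of filling_rack between 0.05 and 0.09 m and y of bottle_blue_mid in the frame of capping_rack between -0.082 and -0.058 m) or (y of cradle_blue in the frame of filling_rack between -0.02 and 0.02 m and y of bottle_blue_mid in the frame of capping_rack between -0.012 and 0.012 m) or (y of cradle_blue in the frame of filling_rack between -0.09 and -0.05 m and y of bottle_blue_mid in the frame of capping_rack between 0.058 and 0.082 m)) and x of bottle_blue_mid in the frame of capping_rack between -0.012 and 0.012 m and z of bottle_blue_mid in the frame of capping_rack between 0.048 and 0.0565 m); the robot touches nothing.
It fails at once if a bottle is tipped more than 0.6 rad (angle between any of bottle_red_mid, bottle_yellow_mid, bottle_blue_mid's own z axis and vertical above 0.6 rad).
It fails at once if the nozzle is moved more than 25 mm or knocked over (distance of nozzle from where it was at the start of the episode above 0.025 m or angle between nozzle's own z axis and vertical above 0.5 rad).
It also fails if it takes over 86 s, if anything falls off the work surface, if the arm or the gripper's body presses on something with over 40 N, if the wrist force passes 120 N, or if a joint passes its speed limit or range.

ROBOT

A 6-joint arm with a two-finger parallel gripper is mounted at the origin on the work surface; the furniture and walls round the work are solid. World frame = base frame: x ahead of the robot, y to its left, z up, the work surface at z = 0. Lengths are in m, angles in rad, forces in N, time in s.
With the tool pointing down it reaches from about 0.3 to 0.75 m from the base axis. Payload 8.5 kg.
Tool frame: the origin (TCP) lies at the very end of the fingers, on their centre line; the grasp point (between the pads) lies r.grip_depth behind it (r.grip_depth is the distance from the TCP to the grasp point, in m); z points along the fingers, y is the line along which they close (so a half turn about z gives the same grasp; the last joint's range is limited). The gripper opens to 85 mm and grips with 20 to 120 N. Pads are 22 mm wide; open, the fingers measure 114 mm over their backs; the gripper's body (76 mm by 85 mm) begins 54 mm behind the grasp point. The pads swing forward as they close: fully open they stand 13 mm farther back than shut.
Start: joints at [-1.479, 0.381, 1.297, -0, 1.464, -0.215], TCP at [0.166, -0.524, 0.231] pointing down, gripper open.
Joint ranges: [-3.11, 3.11], [-0.89, 2.33], [0.22, 2.48], [-1.42, 4.56], [0.17, 2.85], [-2.88, 2.88]. Speed limits (rad/s): [2.39, 2.39, 3.14, 3.14, 3.14, 3.14].

INTERFACE

Orientations are given as a rotation vector (axis times angle).
In Python, from plant import r gives the robot as it stands.
- The arm moves only by the shell command python3 -m jog 'ROWS' [FORCE]. ROWS is JSON, a list of rows, each an object of numbers: "grip": the finger opening in m, from 0 to 0.0854; "dx", "dy", "dz": the shift along the tool's x, y, z in m; "ax", "ay", "az": the turn, a rotation vector about the tool's x, y, z in rad. In form: [{"grip": .., "dx": .., "dy": .., "dz": .., "ax": .., "ay": .., "az": ..}, ...]. A call has 1 to 20 rows; each row is the pose to reach, as a shift and turn from the pose commanded when the call began, along the tool's axes at that moment; what a row does not reach only later rows make up. A row lasts 1/12 s, in which the tool goes at most 41.7 mm and 7.16 degrees, less where a joint would pass 70% of its speed; a pose out of reach is approached as far as the arm can. A call with a gripper value outside its range is refused whole. The fingers move at their own pace and stop on an object; FORCE is the grip in N (left out, the last holds). Time passes only in rows, so rows that repeat a pose let the fingers close. It gives the time, the measured TCP pose, the force, the opening and the grip force at its end, in the units of the state.
- r.get_obs(): the state, without advancing time (a new reading comes with each control period).
- r.snapshot(name): name is "side" or "top" or "wrist"; returns a dict with "color" (384x512x3 uint8, red, green, blue), "range_z" (384x512 float32, m along the optical axis (not along the pixel's ray), 0 where there is no reading), "fx", "fy", "cx", "cy" (pixels), "view" (4x4, takes a point from world to camera coordinates). Camera axes: x right, y down, z forward; pixel columns grow to the right and rows downward; lengths in m; the calibration is good to about 2 mm. A picture is of the moment at which its call begins.
- r.sign_off(): hands the job in; it is judged then, once.
The state is a dict: "time": time; "qpos": joint angles; "joint_vel": joint speeds; "effort": joint torques, N m; "tool_pos": TCP position; "orientation": TCP orientation; "wrist_force": force on the tool from outside, world axes, zero at the start; "wrist_torque": the same for the moment, N m; "gripper_width": opening from 0.0 (shut) to 1.0 (fully open); "grasp_force": force on a finger pad.
Only numpy, scipy, OpenCV 4.12 (cv2) and the standard library are available. Lean on these libraries where they do the work, as an engineer would, in place of code of your own. Each camera call takes 0.05 s, during which the arm holds its last target. There are 200 camera calls.

## Working session

There is one attempt and no reset: what is moved stays moved. The work goes in short steps, Python scripts to look and compute and a shell command to move; the robot and the scene stay as the last step left them, time stands still between calls to the robot, and variables do not carry over. Pictures are saved under pics/ and viewed, at most 14 in all, crops included, and the job is handed in when it is done.

```bash
mkdir -p pics; cat > h.py <<'E'
import numpy as np,cv2
from plant import r
from scipy.spatial.transform import Rotation as R
def snap(n,name):
    s=r.snapshot(n); cv2.imwrite(f'pics/{name}.png',s['color'][:,:,::-1]); return s
def pts(s):
    v,u=np.mgrid[:384,:512]; z=s['range_z']
    c=np.stack([(u-s['cx'])/s['fx']*z,(v-s['cy'])/s['fy']*z,z],-1)
    T=np.linalg.inv(s['view']); p=c@T[:3,:3].T+T[:3,3]; p[z==0]=np.nan; return p
E
python3 - <<'E'
from h import *
for n in('top','side'):
    s=snap(n,n+'0'); np.savez(n+'0.npz',**s); print(np.linalg.inv(s['view'])[:3].round(3),s['fx'])
o=r.get_obs();print(o,r.grip_depth,R.from_rotvec(o['orientation']).as_matrix().round(3))
E
```

```text
[[ 0.027 -0.994  0.105  0.384]
 [-1.    -0.025  0.016  0.142]
 [-0.013 -0.105 -0.994  0.898]] 380.76987496371765
[[ 0.998  0.019 -0.057  0.503]
 [ 0.056 -0.65   0.758 -0.477]
 [-0.022 -0.76  -0.65   0.62 ]] 385.3195759882316
{'time': 0.1, 'qpos': array([-1.47930611e+00,  3.81115821e-01,  1.29814743e+00, -1.02572757e-05,
        1.46361154e+00, -2.15282462e-01]), 'joint_vel': array([ 0.00091517, -0.00269331, -0.0023224 , -0.00170569,  0.00216846,
       -0.000664  ]), 'effort': array([ 3.28942158e-03, -4.49223840e+01, -2.31655365e+01, -1.83925545e-04,
        3.75338175e-03, -8.91987241e-06]), 'tool_pos': array([ 0.16607098, -0.52405497,  0.23079306]), 'orientation': array([-3.10344280e+00, -4.79796174e-01, -1.08545348e-04]), 'wrist_force': array([-0.13489772,  0.48323271, -0.38393696]), 'wrist_torque': array([-0.00303039, -0.01689322, -0.02245475]), 'grasp_force': 0.0, 'gripper_width': 1.0014966690013005} 0.0187 [[ 0.953  0.302 -0.   ]
 [ 0.302 -0.953  0.001]
 [ 0.    -0.001 -1.   ]]
```

View pics/top0.png

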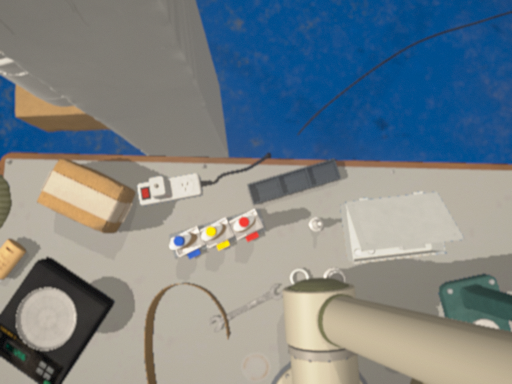

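View pics/side0.png

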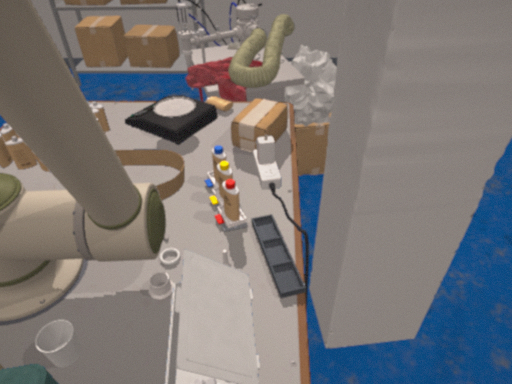

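Top view: caps blue (180,242), yellow (211,232) and red (244,222) from left to right. The capping rack is around (295,181), the nozzle at (316,224), and a grey pillar stands behind. Measuring next.

```bash
cat >> h.py <<'E'
def ray(s,u,v,z):
    T=np.linalg.inv(s['view']); d=T[:3,:3]@[(u-s['cx'])/s['fx'],(v-s['cy'])/s['fy'],1]; return T[:3,3]+d*(z-T[2,3])/d[2]
def blob(m):
    n,l,st,c=cv2.connectedComponentsWithStats(m.astype('uint8')); return [(st[i,4],c[i],l==i) for i in np.argsort(-st[:,4]) if i and st[i,4]>8]
E
python3 - <<'E'
from h import *
s=dict(np.load('top0.npz')); P=pts(s); H=cv2.cvtColor(s['color'],cv2.COLOR_RGB2HSV)
roi=np.zeros((384,512),bool); roi[205:262,165:270]=1
for n,a,b in(('blue',105,125),('yellow',22,34),('red',0,4),('red2',174,180)):
    m=(H[...,0]>=a)&(H[...,0]<=b)&(H[...,1]>150)&(H[...,2]>100)&roi
    for A,c,l in blob(m)[:3]:
        q=np.nanmedian(P[l],0); print(n,A,c.round(1),q.round(4), ray(s,*c,q[2]).round(4))
V=s['color'].astype(int).max(2); roi[:]=0; roi[155:210,240:350]=1
A,c,l=blob((V<110)&roi)[0]
cn=cv2.findContours(l.astype('uint8'),0,2)[0][0]; rc=cv2.minAreaRect(cn); print(A,c,rc)
bx=np.array([ray(s,*p,.016) for p in cv2.boxPoints(rc)]);print(bx.round(4),np.linalg.norm(np.diff(bx,axis=0),axis=1)); print(bx.mean(0))
print('rack z',np.nanpercentile(P[l][:,2],[5,50,95]))
for u,v in((316,224),(315,221),(316,228)):print('noz',P[v,u])
m=(P[...,2]>.05)&(P[...,0]>.5); print('pillar minx', [ (z,np.nanmin(P[...,0][m&(abs(P[...,2]-z)<.05)&(P[...,1]<.4)],initial=9)) for z in(.1,.2,.3,.4,.5,.6)])
E
```

```text
blue 59 [178.7 240.7] [0.3656 0.3103 0.1082] [0.3661 0.3105 0.1082]
blue 47 [193.9 253.3] [0.3366 0.2945 0.0127] [0.3362 0.2945 0.0127]
yellow 76 [222.9 244.6] [0.357  0.2282 0.0122] [0.3576 0.2282 0.0122]
yellow 72 [210.7 231.1] [0.3877 0.2448 0.1073] [0.3876 0.2453 0.1073]
red 65 [251.7 236.1] [0.3792 0.1618 0.0122] [0.3791 0.1623 0.0122]
red 62 [243.6 221.5] [0.4091 0.1772 0.1073] [0.4091 0.1777 0.1073]
1932 [295.55434783 180.63198758] ((298.6000061035156, 179.30001831054688), (23.71708106994629, 100.24419403076172), 71.56504821777344)
[[ 0.4999  0.1759  0.016 ]
 [ 0.5805 -0.0453  0.016 ]
 [ 0.5275 -0.0629  0.016 ]
 [ 0.4477  0.157   0.016 ]] [0.23544247 0.05585513 0.23390386]
[0.51392247 0.05620903 0.016     ]
rack z [0.00117272 0.00452466 0.01680396]
noz [0.40983457 0.01902871 0.04461386]
noz [0.41710274 0.0189362  0.02773012]
noz [0.40128584 0.01654941 0.02803104]
pillar minx [(0.1, np.float64(0.500146404013216)), (0.2, np.float64(0.6952600453702931)), (0.3, np.float64(0.6953874215078775)), (0.4, np.float64(0.6958819015422553)), (0.5, np.float64(9.0)), (0.6, np.float64(9.0))]
```

```bash
python3 -m jog '[{"grip":0.085,"dx":0.5,"dy":-0.45,"dz":-0.07,"az":-1.57},{"grip":0.085,"dx":0.5,"dy":-0.45,"dz":-0.07,"az":-1.57},{"grip":0.085,"dx":0.5,"dy":-0.45,"dz":-0.07,"az":-1.57},{"grip":0.085,"dx":0.5,"dy":-0.45,"dz":-0.07,"az":-1.57},{"grip":0.085,"dx":0.5,"dy":-0.45,"dz":-0.07,"az":-1.57},{"grip":0.085,"dx":0.5,"dy":-0.45,"dz":-0.07,"az":-1.57},{"grip":0.085,"dx":0.5,"dy":-0.45,"dz":-0.07,"az":-1.57},{"grip":0.085,"dx":0.5,"dy":-0.45,"dz":-0.07,"az":-1.57},{"grip":0.085,"dx":0.5,"dy":-0.45,"dz":-0.07,"az":-1.57},{"grip":0.085,"dx":0.5,"dy":-0.45,"dz":-0.07,"az":-1.57},{"grip":0.085,"dx":0.5,"dy":-0.45,"dz":-0.07,"az":-1.57},{"grip":0.085,"dx":0.5,"dy":-0.45,"dz":-0.07,"az":-1.57},{"grip":0.085,"dx":0.5,"dy":-0.45,"dz":-0.07,"az":-1.57},{"grip":0.085,"dx":0.5,"dy":-0.45,"dz":-0.07,"az":-1.57},{"grip":0.085,"dx":0.5,"dy":-0.45,"dz":-0.07,"az":-1.57},{"grip":0.085,"dx":0.5,"dy":-0.45,"dz":-0.07,"az":-1.57},{"grip":0.085,"dx":0.5,"dy":-0.45,"dz":-0.07,"az":-1.57},{"grip":0.085,"dx":0.5,"dy":-0.45,"dz":-0.07,"az":-1.57},{"grip":0.085,"dx":0.5,"dy":-0.45,"dz":-0.07,"az":-1.57},{"grip":0.085,"dx":0.5,"dy":-0.45,"dz":-0.07,"az":-1.57}]' 30
python3 - <<'E'
from h import *
s=snap('wrist','w0'); np.savez('w0.npz',**s); print(np.linalg.inv(s['view'])[:3].round(3),s['fx'])
o=r.get_obs();print(o['time'],o['qpos'].round(3),o['tool_pos'],R.from_rotvec(o['orientation']).as_matrix().round(3))
E
```

```text
[[ 0.302 -0.921 -0.248  0.228]
 [-0.953 -0.292 -0.078 -0.503]
 [-0.001  0.259 -0.966  0.374]] 283.8695340669913
0.15 [-1.479  0.381  1.298  0.     1.464 -0.215] [ 0.16608644 -0.52410695  0.23087346] [[ 0.953  0.302 -0.   ]
 [ 0.302 -0.953  0.001]
 [ 0.    -0.001 -1.   ]]$[0]: bad value
```

View pics/w0.png

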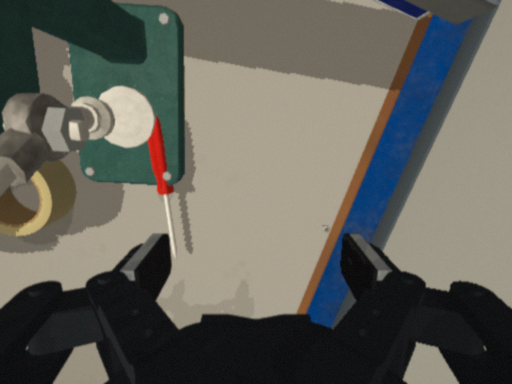

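The picture shows the start area (a green device and the table edge). The call was refused whole and nothing moved. I'll try again with every key given.

```bash
python3 -m jog '[{"grip":0.085,"dx":0.05,"dy":-0.045,"dz":-0.02,"ax":0,"ay":0,"az":-0.1},{"grip":0.085,"dx":0.5,"dy":-0.45,"dz":-0.07,"ax":0,"ay":0,"az":-1.57}]' 30
```

```text
time: 0.32
tool_pos: [0.2071, -0.4545, 0.247]
orientation: [3.03, 0.828, 0.0]
wrist_force: [1.4, -0.2, 1.7]
gripper_width: 0.99
grasp_force: 0.4
```

```bash
python3 -m jog '[{"grip":0.085,"dx":0.52,"dy":-0.28,"dz":-0.08,"ax":0,"ay":0,"az":-1.37},{"grip":0.085,"dx":0.52,"dy":-0.28,"dz":-0.08,"ax":0,"ay":0,"az":-1.37},{"grip":0.085,"dx":0.52,"dy":-0.28,"dz":-0.08,"ax":0,"ay":0,"az":-1.37},{"grip":0.085,"dx":0.52,"dy":-0.28,"dz":-0.08,"ax":0,"ay":0,"az":-1.37},{"grip":0.085,"dx":0.52,"dy":-0.28,"dz":-0.08,"ax":0,"ay":0,"az":-1.37},{"grip":0.085,"dx":0.52,"dy":-0.28,"dz":-0.08,"ax":0,"ay":0,"az":-1.37},{"grip":0.085,"dx":0.52,"dy":-0.28,"dz":-0.08,"ax":0,"ay":0,"az":-1.37},{"grip":0.085,"dx":0.52,"dy":-0.28,"dz":-0.08,"ax":0,"ay":0,"az":-1.37},{"grip":0.085,"dx":0.52,"dy":-0.28,"dz":-0.08,"ax":0,"ay":0,"az":-1.37},{"grip":0.085,"dx":0.52,"dy":-0.28,"dz":-0.08,"ax":0,"ay":0,"az":-1.37},{"grip":0.085,"dx":0.52,"dy":-0.28,"dz":-0.08,"ax":0,"ay":0,"az":-1.37},{"grip":0.085,"dx":0.52,"dy":-0.28,"dz":-0.08,"ax":0,"ay":0,"az":-1.37},{"grip":0.085,"dx":0.52,"dy":-0.28,"dz":-0.08,"ax":0,"ay":0,"az":-1.37},{"grip":0.085,"dx":0.52,"dy":-0.28,"dz":-0.08,"ax":0,"ay":0,"az":-1.37},{"grip":0.085,"dx":0.52,"dy":-0.28,"dz":-0.08,"ax":0,"ay":0,"az":-1.37},{"grip":0.085,"dx":0.52,"dy":-0.28,"dz":-0.08,"ax":0,"ay":0,"az":-1.37},{"grip":0.085,"dx":0.52,"dy":-0.28,"dz":-0.08,"ax":0,"ay":0,"az":-1.37},{"grip":0.085,"dx":0.52,"dy":-0.28,"dz":-0.08,"ax":0,"ay":0,"az":-1.37}]' 30
python3 - <<'E'
from h import *
s=snap('wrist','w1'); np.savez('w1.npz',**s); print(np.linalg.inv(s['view'])[:3].round(3))
o=r.get_obs();print(o['time'],o['qpos'].round(3),o['tool_pos'],R.from_rotvec(o['orientation']).as_matrix().round(3))
E
```

```text
time: 1.82
tool_pos: [0.513, 0.05, 0.3267]
orientation: [-1.826, -2.556, 0.001]
wrist_force: [-0.9, -0.2, 0.4]
gripper_width: 0.995
grasp_force: 0.0
[[ 0.946  0.313  0.083  0.491]
 [ 0.324 -0.913 -0.246  0.113]
 [-0.001  0.26  -0.966  0.47 ]]
1.8667 [-0.133  0.268  1.193 -0.     1.682 -0.463] [0.51302516 0.04976777 0.32686809] [[-0.324  0.946 -0.001]
 [ 0.946  0.324 -0.   ]
 [-0.    -0.001 -1.   ]]
```

View pics/w1.png

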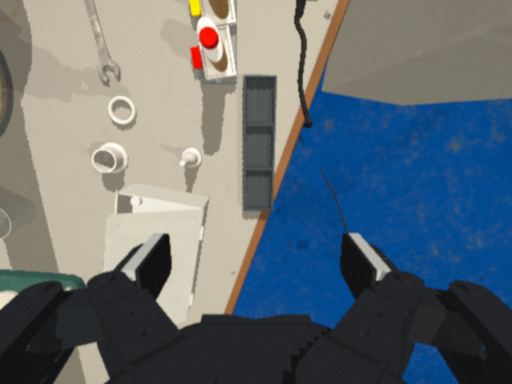

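Wrist view: the whole capping rack is visible, spanning (243..275, 75..212). The nozzle is at (190,157), the red bottle's cap at (208,37) and its tab at (196,57).

```bash
cat > m.py <<'E'
from h import *
s=dict(np.load('w1.npz')); P=pts(s)
V=s['color'].astype(int); roi=np.zeros((384,512),bool); roi[68:220,232:284]=1
m=(V.max(2)<125)&(V[...,2]-V[...,0]<40)&roi
m=cv2.morphologyEx(m.astype('uint8'),cv2.MORPH_CLOSE,np.ones((5,5)))
m=cv2.morphologyEx(m,cv2.MORPH_OPEN,np.ones((9,9)))
A,c,l=blob(m)[0]; rc=cv2.minAreaRect(cv2.findContours(l.astype('uint8'),0,2)[0][0])
bx=np.array([ray(s,*p,.016) for p in cv2.boxPoints(rc)]);print(rc,bx.round(4),np.linalg.norm(np.diff(bx,axis=0),axis=1),bx.mean(0))
# depth: rim points (z ~ .016) 
k=roi&(P[...,2]>.011)&(P[...,2]<.022); print(k.sum())
q=P[k][:,:2].astype('float32'); rc=cv2.minAreaRect(q); print('rim',rc)
f=l&(P[...,2]<.009); 
for A,c,b in blob(cv2.erode(f.astype('uint8'),np.ones((3,3))))[:4]:
    print('floor',A,c,np.median(P[b],0).round(4),cv2.minAreaRect(P[b][:,:2].astype('float32')))
E
python3 m.py
```

```text
((258.9999694824219, 146.49996948242188), (142.99996948242188, 31.999996185302734), 90.0) [[ 0.4547  0.1608  0.016 ]
 [ 0.4999  0.1763  0.016 ]
 [ 0.5772 -0.0369  0.016 ]
 [ 0.5258 -0.0545  0.016 ]] [0.04773379 0.2267788  0.05437918] [0.51438072 0.06142344 0.016     ]
977
rim ((0.5049474835395813, 0.07109382748603821), (0.06592439860105515, 0.2239706665277481), 20.098018646240234)
floor 1078 [259.16975881  99.63543599] [0.4889 0.1361 0.0044] ((0.48974090814590454, 0.13524383306503296), (0.039125461131334305, 0.06294190883636475), 18.567657470703125)
floor 880 [258.925      145.69204545] [0.512  0.0685 0.0044] ((0.512291669845581, 0.06737716495990753), (0.03886955976486206, 0.06200028583407402), 18.494178771972656)
floor 779 [257.87676508 187.86264442] [0.5333 0.0006 0.0044] ((0.5343922972679138, 0.0003125332295894623), (0.038313716650009155, 0.06050889194011688), 18.487401962280273)
floor 46 [263.67391304 214.43478261] [ 0.5596 -0.0426 -0.0017] ((0.5599756240844727, -0.042781054973602295), (0.014125224202871323, 0.009957642294466496), 19.309524536132812)
```

```bash
python3 -m jog '[{"grip":0.085,"dx":0.154,"dy":-0.057,"dz":0.13,"ax":0,"ay":0,"az":0},{"grip":0.085,"dx":0.154,"dy":-0.057,"dz":0.13,"ax":0,"ay":0,"az":0},{"grip":0.085,"dx":0.154,"dy":-0.057,"dz":0.13,"ax":0,"ay":0,"az":0},{"grip":0.085,"dx":0.154,"dy":-0.057,"dz":0.13,"ax":0,"ay":0,"az":0},{"grip":0.085,"dx":0.154,"dy":-0.057,"dz":0.13,"ax":0,"ay":0,"az":0},{"grip":0.085,"dx":0.154,"dy":-0.057,"dz":0.13,"ax":0,"ay":0,"az":0},{"grip":0.085,"dx":0.154,"dy":-0.057,"dz":0.13,"ax":0,"ay":0,"az":0},{"grip":0.085,"dx":0.154,"dy":-0.057,"dz":0.13,"ax":0,"ay":0,"az":0}]' 30
cat > red.py <<'E'
from h import *
import sys
s=snap('wrist',sys.argv[1]); P=pts(s); H=cv2.cvtColor(s['color'],cv2.COLOR_RGB2HSV)
o=r.get_obs(); M=R.from_rotvec(o['orientation']).as_matrix(); print(o['time'],o['tool_pos'].round(4),M.round(3)[:,:2].T)
for n,a,b in(('blue',105,125),('yellow',22,34),('red',0,4)):
    m=(H[...,0]>=a)&(H[...,0]<=b)&(H[...,1]>150)&(H[...,2]>90)
    for A,c,l in blob(m)[:2]:
        q=np.nanmedian(P[l],0); g=ray(s,*c,q[2]); print(n,A,c.round(1),q.round(4),g.round(4),'tool delta',(M.T@(g-o['tool_pos'])).round(4))
E
python3 red.py w2
```

```text
time: 2.53
tool_pos: [0.4104, 0.1772, 0.1978]
orientation: [1.826, 2.555, 0.002]
wrist_force: [0.3, -0.4, 0.5]
gripper_width: 0.992
grasp_force: 0.0
2.5833 [0.4108 0.177  0.198 ] [[-0.323  0.946 -0.001]
 [ 0.946  0.323  0.002]]
blue 16935 [447. 218.] [ 1.3032  0.0923 -0.8001] [ 1.3038  0.1009 -0.8001] tool delta [-0.3602  0.8181  1.0002]
blue 1446 [427.3 367.1] [ 1.59   -0.6426 -0.7998] [ 1.5997 -0.637  -0.7998] tool delta [-1.1541  0.8594  1.0006]
yellow 610 [258.3 107.5] [0.3889 0.2462 0.1075] [0.389  0.2461 0.1075] tool delta [0.0725 0.0014 0.0905]
yellow 370 [227.3 115.2] [0.3591 0.2294 0.0121] [0.3591 0.2294 0.0121] tool delta [ 0.0664 -0.0324  0.1858]
red 526 [255.8 192.6] [0.4097 0.1795 0.1076] [0.4097 0.1796 0.1076] tool delta [ 0.0029 -0.0004  0.0905]
red 296 [227.8 176.1] [0.3804 0.1631 0.0123] [0.3805 0.1632 0.0123] tool delta [-0.0032 -0.0336  0.1856]
```

View pics/w2.png

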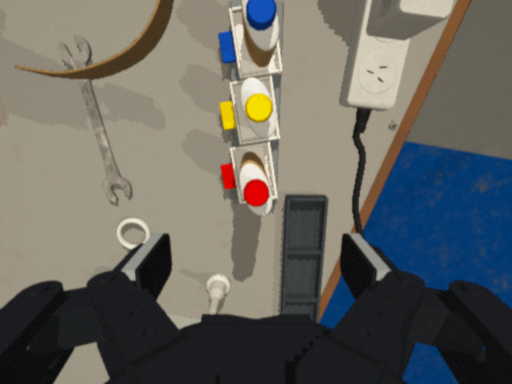

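Red cap at (256,193) sits almost under the TCP, and the yellow and blue caps are in line above it at (258,107) and (262,12). Descend and grasp.

```bash
python3 -m jog '[{"grip":0.085,"dx":0.002,"dy":0,"dz":0.04,"ax":0,"ay":0,"az":0},{"grip":0.085,"dx":0.002,"dy":0,"dz":0.08,"ax":0,"ay":0,"az":0},{"grip":0.085,"dx":0.002,"dy":0,"dz":0.12,"ax":0,"ay":0,"az":0},{"grip":0.085,"dx":0.002,"dy":0,"dz":0.142,"ax":0,"ay":0,"az":0},{"grip":0.085,"dx":0.002,"dy":0,"dz":0.142,"ax":0,"ay":0,"az":0},{"grip":0.02,"dx":0.002,"dy":0,"dz":0.142,"ax":0,"ay":0,"az":0},{"grip":0.02,"dx":0.002,"dy":0,"dz":0.142,"ax":0,"ay":0,"az":0},{"grip":0.02,"dx":0.002,"dy":0,"dz":0.142,"ax":0,"ay":0,"az":0},{"grip":0.02,"dx":0.002,"dy":0,"dz":0.142,"ax":0,"ay":0,"az":0},{"grip":0.02,"dx":0.002,"dy":0,"dz":0.142,"ax":0,"ay":0,"az":0},{"grip":0.02,"dx":0.002,"dy":0,"dz":0.142,"ax":0,"ay":0,"az":0},{"grip":0.02,"dx":0.002,"dy":0,"dz":0.142,"ax":0,"ay":0,"az":0},{"grip":0.02,"dx":0.002,"dy":0,"dz":0.142,"ax":0,"ay":0,"az":0},{"grip":0.02,"dx":0.002,"dy":0,"dz":0.142,"ax":0,"ay":0,"az":0}]' 30
```

```text
time: 3.75
tool_pos: [0.4093, 0.18, 0.0563]
orientation: [1.824, 2.556, 0.002]
wrist_force: [-2.8, -1.0, 10.3]
gripper_width: 0.332
grasp_force: 27.5
```

```bash
python3 -m jog '[{"grip":0.02,"dx":0,"dy":0,"dz":-0.02,"ax":0,"ay":0,"az":0},{"grip":0.02,"dx":0,"dy":0,"dz":-0.05,"ax":0,"ay":0,"az":0},{"grip":0.02,"dx":0,"dy":0,"dz":-0.09,"ax":0,"ay":0,"az":0},{"grip":0.02,"dx":0,"dy":0,"dz":-0.12,"ax":0,"ay":0,"az":0},{"grip":0.02,"dx":0,"dy":0,"dz":-0.12,"ax":0,"ay":0,"az":0},{"grip":0.02,"dx":0,"dy":0,"dz":-0.12,"ax":0,"ay":0,"az":0},{"grip":0.02,"dx":0,"dy":0,"dz":-0.12,"ax":0,"ay":0,"az":0}]' 30
python3 red.py w3
```

```text
time: 4.33
tool_pos: [0.4084, 0.1799, 0.1745]
orientation: [-1.825, -2.557, 0.001]
wrist_force: [0.4, -0.6, -1.6]
gripper_width: 0.329
grasp_force: 28.4
4.3833 [0.4082 0.1798 0.174 ] [[-0.325  0.946  0.   ]
 [ 0.946  0.325 -0.002]]
blue 18456 [453.1 233.6] [ 1.3312  0.0428 -0.8   ] [ 1.3378  0.0533 -0.8   ] tool delta [-0.4222  0.8401  0.9721]
blue 539 [263.2   8.3] [0.3695 0.308  0.1075] [0.3692 0.3081 0.1075] tool delta [0.1339 0.0049 0.0666]
yellow 751 [260.6 111.4] [0.389  0.2463 0.1076] [0.389  0.2462 0.1076] tool delta [0.069  0.0035 0.0665]
yellow 422 [226.7 118.4] [0.359  0.2296 0.0122] [0.3591 0.2296 0.0122] tool delta [ 0.0629 -0.0299  0.1619]
red 2701 [256.2 292. ] [0.4073 0.1828 0.2254] [0.4073 0.1829 0.2254] tool delta [ 0.0032  0.0001 -0.0514]
red 327 [227.  183.3] [0.3802 0.1631 0.0123] [0.3803 0.1633 0.0123] tool delta [-0.0066 -0.0315  0.1618]
```

View pics/w3.png

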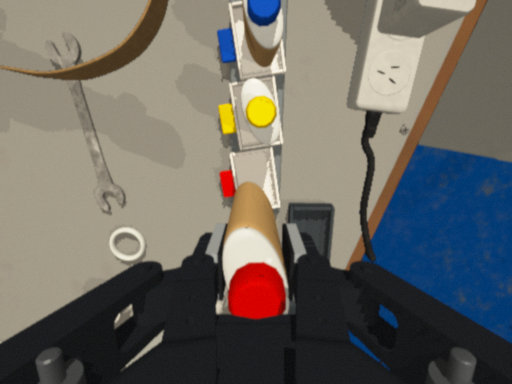

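Red is gripped upright, with its cap at (256,292) on the centre line. Over to the left pocket and lower, stopping partway to check the force.

```bash
python3 -m jog '[{"grip":0.02,"dx":-0.02,"dy":0.017,"dz":0,"ax":0,"ay":0,"az":0},{"grip":0.02,"dx":-0.045,"dy":0.04,"dz":0,"ax":0,"ay":0,"az":0},{"grip":0.02,"dx":-0.065,"dy":0.057,"dz":0,"ax":0,"ay":0,"az":0},{"grip":0.02,"dx":-0.071,"dy":0.062,"dz":0,"ax":0,"ay":0,"az":0},{"grip":0.02,"dx":-0.071,"dy":0.062,"dz":0.03,"ax":0,"ay":0,"az":0},{"grip":0.02,"dx":-0.071,"dy":0.062,"dz":0.06,"ax":0,"ay":0,"az":0},{"grip":0.02,"dx":-0.071,"dy":0.062,"dz":0.09,"ax":0,"ay":0,"az":0},{"grip":0.02,"dx":-0.071,"dy":0.062,"dz":0.105,"ax":0,"ay":0,"az":0},{"grip":0.02,"dx":-0.071,"dy":0.062,"dz":0.11,"ax":0,"ay":0,"az":0},{"grip":0.02,"dx":-0.071,"dy":0.062,"dz":0.115,"ax":0,"ay":0,"az":0},{"grip":0.02,"dx":-0.071,"dy":0.062,"dz":0.119,"ax":0,"ay":0,"az":0},{"grip":0.02,"dx":-0.071,"dy":0.062,"dz":0.121,"ax":0,"ay":0,"az":0},{"grip":0.02,"dx":-0.071,"dy":0.062,"dz":0.121,"ax":0,"ay":0,"az":0},{"grip":0.02,"dx":-0.071,"dy":0.062,"dz":0.121,"ax":0,"ay":0,"az":0}]' 30
```

```text
time: 5.55
tool_pos: [0.4909, 0.133, 0.0546]
orientation: [1.825, 2.556, 0.001]
wrist_force: [0.1, 0.7, -1.5]
gripper_width: 0.331
grasp_force: 28.5
```

```bash
python3 -m jog '[{"grip":0.02,"dx":0,"dy":0,"dz":0.003,"ax":0,"ay":0,"az":0},{"grip":0.02,"dx":0,"dy":0,"dz":0.003,"ax":0,"ay":0,"az":0},{"grip":0.05,"dx":0,"dy":0,"dz":0.003,"ax":0,"ay":0,"az":0},{"grip":0.07,"dx":0,"dy":0,"dz":0.003,"ax":0,"ay":0,"az":0},{"grip":0.085,"dx":0,"dy":0,"dz":0.003,"ax":0,"ay":0,"az":0},{"grip":0.085,"dx":0,"dy":0,"dz":0.003,"ax":0,"ay":0,"az":0},{"grip":0.085,"dx":0,"dy":0,"dz":0.003,"ax":0,"ay":0,"az":0},{"grip":0.085,"dx":0,"dy":0,"dz":-0.03,"ax":0,"ay":0,"az":0},{"grip":0.085,"dx":0,"dy":0,"dz":-0.07,"ax":0,"ay":0,"az":0},{"grip":0.085,"dx":0,"dy":0,"dz":-0.11,"ax":0,"ay":0,"az":0},{"grip":0.085,"dx":0,"dy":0,"dz":-0.14,"ax":0,"ay":0,"az":0},{"grip":0.085,"dx":0,"dy":0,"dz":-0.14,"ax":0,"ay":0,"az":0},{"grip":0.085,"dx":0,"dy":0,"dz":-0.14,"ax":0,"ay":0,"az":0}]' 30
python3 red.py w4; python3 -c "
from h import *
snap('top','top1')"
```

```text
time: 6.63
tool_pos: [0.4911, 0.133, 0.1953]
orientation: [1.824, 2.555, 0.003]
wrist_force: [0.2, -0.1, -1.3]
gripper_width: 0.994
grasp_force: 0.0
6.6833 [0.4904 0.1329 0.1937] [[-0.325  0.946  0.   ]
 [ 0.946  0.325 -0.   ]]
blue 24524 [427.7 200. ] [ 1.2829  0.099  -0.8001] [ 1.2687  0.1027 -0.8001] tool delta [-0.2816  0.7264  0.9938]
blue 6189 [313.5 270.7] [ 0.9257 -0.383  -0.7997] [ 0.9395 -0.3609 -0.7997] tool delta [-0.613   0.2643  0.9934]
yellow 841 [174.9  13.8] [0.3918 0.2438 0.1073] [0.3916 0.2436 0.1073] tool delta [ 0.1368 -0.0575  0.0865]
yellow 409 [165.9  48.5] [0.3592 0.2288 0.0122] [0.3592 0.2287 0.0122] tool delta [ 0.1332 -0.0929  0.1815]
red 520 [256.4 195.5] [0.4921 0.1326 0.1024] [0.4921 0.1325 0.1024] tool delta [-0.001   0.0015  0.0913]
red 321 [169.8 116.9] [0.3804 0.1628 0.0123] [0.3805 0.1628 0.0123] tool delta [ 0.0639 -0.0942  0.1814]
```

View pics/w4.png

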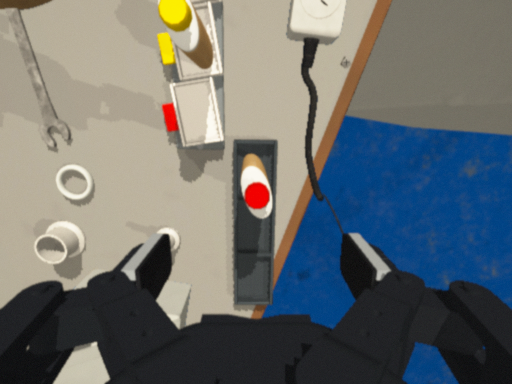

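Red stands down in the left pocket: its cap top is at 102 mm, 5 mm lower than in the cradle, and within 3 mm of the pocket centre. Next is yellow.

```bash
python3 -m jog '[{"grip":0.085,"dx":0.139,"dy":-0.06,"dz":0,"ax":0,"ay":0,"az":0},{"grip":0.085,"dx":0.139,"dy":-0.06,"dz":0,"ax":0,"ay":0,"az":0},{"grip":0.085,"dx":0.139,"dy":-0.06,"dz":0,"ax":0,"ay":0,"az":0},{"grip":0.085,"dx":0.139,"dy":-0.06,"dz":0,"ax":0,"ay":0,"az":0},{"grip":0.085,"dx":0.139,"dy":-0.06,"dz":0,"ax":0,"ay":0,"az":0},{"grip":0.085,"dx":0.139,"dy":-0.06,"dz":0.04,"ax":0,"ay":0,"az":0},{"grip":0.085,"dx":0.139,"dy":-0.06,"dz":0.08,"ax":0,"ay":0,"az":0},{"grip":0.085,"dx":0.139,"dy":-0.06,"dz":0.12,"ax":0,"ay":0,"az":0},{"grip":0.085,"dx":0.139,"dy":-0.06,"dz":0.139,"ax":0,"ay":0,"az":0},{"grip":0.085,"dx":0.139,"dy":-0.06,"dz":0.139,"ax":0,"ay":0,"az":0},{"grip":0.02,"dx":0.139,"dy":-0.06,"dz":0.139,"ax":0,"ay":0,"az":0},{"grip":0.02,"dx":0.139,"dy":-0.06,"dz":0.139,"ax":0,"ay":0,"az":0},{"grip":0.02,"dx":0.139,"dy":-0.06,"dz":0.139,"ax":0,"ay":0,"az":0},{"grip":0.02,"dx":0.139,"dy":-0.06,"dz":0.139,"ax":0,"ay":0,"az":0},{"grip":0.02,"dx":0.139,"dy":-0.06,"dz":0.139,"ax":0,"ay":0,"az":0},{"grip":0.02,"dx":0.139,"dy":-0.06,"dz":0.139,"ax":0,"ay":0,"az":0},{"grip":0.02,"dx":0.139,"dy":-0.06,"dz":0.139,"ax":0,"ay":0,"az":0},{"grip":0.02,"dx":0.139,"dy":-0.06,"dz":0.139,"ax":0,"ay":0,"az":0},{"grip":0.02,"dx":0.139,"dy":-0.06,"dz":0.139,"ax":0,"ay":0,"az":0}]' 30
```

```text
time: 8.32
tool_pos: [0.3892, 0.245, 0.0561]
orientation: [1.824, 2.556, 0.003]
wrist_force: [-0.3, -0.3, 5.6]
gripper_width: 0.344
grasp_force: 29.2
```

View pics/top1.png

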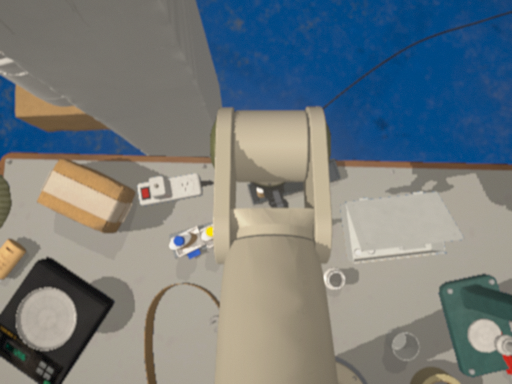

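The top view is blocked by the arm; nothing new to read there. Yellow is held, so carry it to the middle pocket.

```bash
python3 -m jog '[{"grip":0.02,"dx":0,"dy":0,"dz":-0.03,"ax":0,"ay":0,"az":0},{"grip":0.02,"dx":0,"dy":0,"dz":-0.07,"ax":0,"ay":0,"az":0},{"grip":0.02,"dx":0,"dy":0,"dz":-0.11,"ax":0,"ay":0,"az":0},{"grip":0.02,"dx":0,"dy":0,"dz":-0.14,"ax":0,"ay":0,"az":0},{"grip":0.02,"dx":-0.02,"dy":0.005,"dz":-0.14,"ax":0,"ay":0,"az":0},{"grip":0.02,"dx":-0.055,"dy":0.015,"dz":-0.14,"ax":0,"ay":0,"az":0},{"grip":0.02,"dx":-0.09,"dy":0.025,"dz":-0.14,"ax":0,"ay":0,"az":0},{"grip":0.02,"dx":-0.125,"dy":0.035,"dz":-0.14,"ax":0,"ay":0,"az":0},{"grip":0.02,"dx":-0.16,"dy":0.045,"dz":-0.14,"ax":0,"ay":0,"az":0},{"grip":0.02,"dx":-0.19,"dy":0.055,"dz":-0.14,"ax":0,"ay":0,"az":0},{"grip":0.02,"dx":-0.207,"dy":0.059,"dz":-0.14,"ax":0,"ay":0,"az":0},{"grip":0.02,"dx":-0.207,"dy":0.059,"dz":-0.14,"ax":0,"ay":0,"az":0},{"grip":0.02,"dx":-0.207,"dy":0.059,"dz":-0.14,"ax":0,"ay":0,"az":0}]' 30
python3 red.py w5
```

```text
time: 9.4
tool_pos: [0.5118, 0.0678, 0.1952]
orientation: [-1.827, -2.556, -0.0]
wrist_force: [0.3, 1.3, -0.8]
gripper_width: 0.346
grasp_force: 30.3
9.45 [0.5113 0.0686 0.1952] [[-0.325  0.946  0.   ]
 [ 0.946  0.325 -0.   ]]
blue 34733 [418.8 200.6] [ 1.2542  0.0129 -0.8001] [ 1.2503  0.0224 -0.8001] tool delta [-0.2839  0.684   0.9951]
blue 193 [389.5 316. ] [ 1.3798 -0.5313 -0.7996] [ 1.3835 -0.5323 -0.7996] tool delta [-0.8518  0.6299  0.9945]
yellow 3078 [255.3 287.3] [0.5097 0.0728 0.2463] [0.5097 0.0728 0.2463] tool delta [ 0.0045 -0.0002 -0.0511]
red 566 [259.  115.8] [0.4929 0.1309 0.1026] [0.4928 0.131  0.1026] tool delta [0.065  0.0027 0.0926]
red 389 [166.7  50.5] [0.3808 0.1623 0.0124] [0.3807 0.1623 0.0124] tool delta [ 0.131  -0.0931  0.1829]
```

View pics/w5.png

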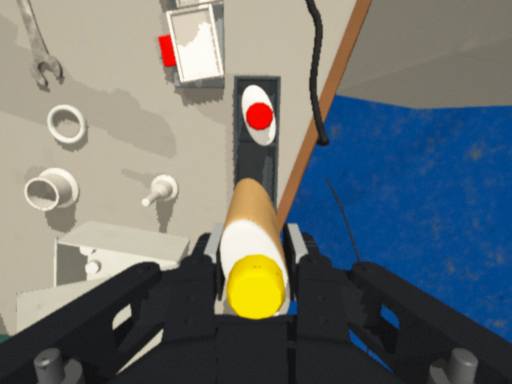

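Yellow is held over the middle pocket (cap at (255,287)), about 3 mm too far left. Correct that, lower and release.

```bash
python3 -m jog '[{"grip":0.02,"dx":-0.003,"dy":0,"dz":0.03,"ax":0,"ay":0,"az":0},{"grip":0.02,"dx":-0.003,"dy":0,"dz":0.065,"ax":0,"ay":0,"az":0},{"grip":0.02,"dx":-0.003,"dy":0,"dz":0.1,"ax":0,"ay":0,"az":0},{"grip":0.02,"dx":-0.003,"dy":0,"dz":0.125,"ax":0,"ay":0,"az":0},{"grip":0.02,"dx":-0.003,"dy":0,"dz":0.132,"ax":0,"ay":0,"az":0},{"grip":0.02,"dx":-0.003,"dy":0,"dz":0.138,"ax":0,"ay":0,"az":0},{"grip":0.02,"dx":-0.003,"dy":0,"dz":0.143,"ax":0,"ay":0,"az":0},{"grip":0.02,"dx":-0.003,"dy":0,"dz":0.143,"ax":0,"ay":0,"az":0},{"grip":0.02,"dx":-0.003,"dy":0,"dz":0.143,"ax":0,"ay":0,"az":0}]' 30
```

```text
time: 10.2
tool_pos: [0.5134, 0.0656, 0.0532]
orientation: [1.824, 2.556, 0.002]
wrist_force: [-0.8, 0.3, -0.7]
gripper_width: 0.339
grasp_force: 30.3
```

```bash
python3 -m jog '[{"grip":0.02,"dx":0,"dy":0,"dz":0.002,"ax":0,"ay":0,"az":0},{"grip":0.05,"dx":0,"dy":0,"dz":0.002,"ax":0,"ay":0,"az":0},{"grip":0.07,"dx":0,"dy":0,"dz":0.002,"ax":0,"ay":0,"az":0},{"grip":0.085,"dx":0,"dy":0,"dz":0.002,"ax":0,"ay":0,"az":0},{"grip":0.085,"dx":0,"dy":0,"dz":0.002,"ax":0,"ay":0,"az":0},{"grip":0.085,"dx":0,"dy":0,"dz":0.002,"ax":0,"ay":0,"az":0},{"grip":0.085,"dx":0,"dy":0,"dz":-0.03,"ax":0,"ay":0,"az":0},{"grip":0.085,"dx":0,"dy":0,"dz":-0.07,"ax":0,"ay":0,"az":0},{"grip":0.085,"dx":0,"dy":0,"dz":-0.11,"ax":0,"ay":0,"az":0},{"grip":0.085,"dx":0,"dy":0,"dz":-0.14,"ax":0,"ay":0,"az":0},{"grip":0.085,"dx":0,"dy":0,"dz":-0.14,"ax":0,"ay":0,"az":0},{"grip":0.085,"dx":0,"dy":0,"dz":-0.14,"ax":0,"ay":0,"az":0}]' 30
python3 red.py w6
python3 -m jog '[{"grip":0.085,"dx":0.28,"dy":-0.06,"dz":0,"ax":0,"ay":0,"az":0},{"grip":0.085,"dx":0.28,"dy":-0.06,"dz":0,"ax":0,"ay":0,"az":0},{"grip":0.085,"dx":0.28,"dy":-0.06,"dz":0,"ax":0,"ay":0,"az":0},{"grip":0.085,"dx":0.28,"dy":-0.06,"dz":0,"ax":0,"ay":0,"az":0},{"grip":0.085,"dx":0.28,"dy":-0.06,"dz":0,"ax":0,"ay":0,"az":0},{"grip":0.085,"dx":0.28,"dy":-0.06,"dz":0,"ax":0,"ay":0,"az":0},{"grip":0.085,"dx":0.28,"dy":-0.06,"dz":0,"ax":0,"ay":0,"az":0},{"grip":0.085,"dx":0.28,"dy":-0.06,"dz":0,"ax":0,"ay":0,"az":0},{"grip":0.085,"dx":0.28,"dy":-0.06,"dz":0,"ax":0,"ay":0,"az":0},{"grip":0.085,"dx":0.28,"dy":-0.06,"dz":0,"ax":0,"ay":0,"az":0}]' 30
python3 red.py w7
```

```text
time: 11.2
tool_pos: [0.5132, 0.0655, 0.1933]
orientation: [1.823, 2.555, 0.003]
wrist_force: [-0.9, 0.1, -0.4]
gripper_width: 0.995
grasp_force: 0.0
11.25 [0.5125 0.0655 0.1918] [[-0.325  0.946  0.   ]
 [ 0.946  0.325 -0.   ]]
blue 37063 [397.7 204.3] [ 1.1551 -0.0097 -0.8   ] [ 1.1793 -0.0229 -0.8   ] tool delta [-0.3003  0.6019  0.9918]
blue 1463 [427.5 367.1] [ 1.6945 -0.751  -0.7999] [ 1.7036 -0.7456 -0.7999] tool delta [-1.1542  0.8629  0.9916]
yellow 545 [256.1 192.2] [0.5129 0.0681 0.1024] [0.5128 0.0681 0.1024] tool delta [0.0024 0.0012 0.0894]
red 585 [258.1 112.1] [0.4927 0.131  0.1026] [0.4928 0.131  0.1026] tool delta [0.0684 0.0027 0.0892]
red 393 [164.9  46.7] [0.3807 0.1623 0.0123] [0.3807 0.1623 0.0123] tool delta [ 0.1344 -0.0932  0.1795]
time: 12.08
tool_pos: [0.3649, 0.3104, 0.1909]
orientation: [-1.824, -2.557, 0.004]
wrist_force: [0.9, -0.2, -0.2]
gripper_width: 0.999
grasp_force: 0.0
12.1333 [0.3653 0.31   0.1911] [[-0.324  0.946 -0.   ]
 [ 0.946  0.324 -0.002]]
blue 5226 [447.8 258.8] [ 1.3234  0.0639 -0.8001] [ 1.3437  0.0664 -0.8001] tool delta [-0.5471  0.8485  0.9899]
blue 1356 [426.9 367.2] [ 1.5286 -0.5025 -0.7998] [ 1.5389 -0.4964 -0.7998] tool delta [-1.1428  0.8507  0.9899]
yellow 277 [230.  233.5] [0.3584 0.2301 0.0123] [0.3586 0.2301 0.0123] tool delta [-0.0733 -0.0319  0.1789]
red 329 [387.8 123.3] [0.473  0.409  0.0362] [0.4729 0.409  0.0362] tool delta [0.0588 0.1342 0.1547]
red 224 [230.  283.6] [0.3797 0.1635 0.0123] [0.3798 0.1638 0.0123] tool delta [-0.1429 -0.0333  0.179 ]
```

View pics/w6.png

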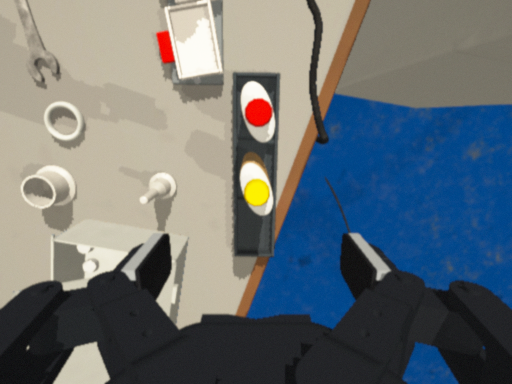

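Yellow stands down in the middle pocket (cap top 102 mm). Over blue, the TCP is within 2 mm of the cap position measured from the top, so grasp.

```bash
python3 -m jog '[{"grip":0.085,"dx":0.001,"dy":0.001,"dz":0.04,"ax":0,"ay":0,"az":0},{"grip":0.085,"dx":0.001,"dy":0.001,"dz":0.08,"ax":0,"ay":0,"az":0},{"grip":0.085,"dx":0.001,"dy":0.001,"dz":0.12,"ax":0,"ay":0,"az":0},{"grip":0.085,"dx":0.001,"dy":0.001,"dz":0.135,"ax":0,"ay":0,"az":0},{"grip":0.085,"dx":0.001,"dy":0.001,"dz":0.135,"ax":0,"ay":0,"az":0},{"grip":0.02,"dx":0.001,"dy":0.001,"dz":0.135,"ax":0,"ay":0,"az":0},{"grip":0.02,"dx":0.001,"dy":0.001,"dz":0.135,"ax":0,"ay":0,"az":0},{"grip":0.02,"dx":0.001,"dy":0.001,"dz":0.135,"ax":0,"ay":0,"az":0},{"grip":0.02,"dx":0.001,"dy":0.001,"dz":0.135,"ax":0,"ay":0,"az":0},{"grip":0.02,"dx":0.001,"dy":0.001,"dz":0.135,"ax":0,"ay":0,"az":0},{"grip":0.02,"dx":0.001,"dy":0.001,"dz":0.135,"ax":0,"ay":0,"az":0},{"grip":0.02,"dx":0.001,"dy":0.001,"dz":0.135,"ax":0,"ay":0,"az":0},{"grip":0.02,"dx":0.001,"dy":0.001,"dz":0.135,"ax":0,"ay":0,"az":0},{"grip":0.02,"dx":0.001,"dy":0.001,"dz":0.135,"ax":0,"ay":0,"az":0}]' 30
```

```text
time: 13.3
tool_pos: [0.3662, 0.3123, 0.0582]
orientation: [1.824, 2.556, 0.003]
wrist_force: [-0.3, -0.9, 6.3]
gripper_width: 0.334
grasp_force: 29.1
```

```bash
python3 -m jog '[{"grip":0.02,"dx":0,"dy":0,"dz":-0.03,"ax":0,"ay":0,"az":0},{"grip":0.02,"dx":0,"dy":0,"dz":-0.07,"ax":0,"ay":0,"az":0},{"grip":0.02,"dx":0,"dy":0,"dz":-0.11,"ax":0,"ay":0,"az":0},{"grip":0.02,"dx":0,"dy":0,"dz":-0.14,"ax":0,"ay":0,"az":0},{"grip":0.02,"dx":-0.02,"dy":0.003,"dz":-0.14,"ax":0,"ay":0,"az":0},{"grip":0.02,"dx":-0.055,"dy":0.01,"dz":-0.14,"ax":0,"ay":0,"az":0},{"grip":0.02,"dx":-0.09,"dy":0.016,"dz":-0.14,"ax":0,"ay":0,"az":0},{"grip":0.02,"dx":-0.125,"dy":0.022,"dz":-0.14,"ax":0,"ay":0,"az":0},{"grip":0.02,"dx":-0.16,"dy":0.028,"dz":-0.14,"ax":0,"ay":0,"az":0},{"grip":0.02,"dx":-0.195,"dy":0.034,"dz":-0.14,"ax":0,"ay":0,"az":0},{"grip":0.02,"dx":-0.23,"dy":0.04,"dz":-0.14,"ax":0,"ay":0,"az":0},{"grip":0.02,"dx":-0.265,"dy":0.046,"dz":-0.14,"ax":0,"ay":0,"az":0},{"grip":0.02,"dx":-0.3,"dy":0.052,"dz":-0.14,"ax":0,"ay":0,"az":0},{"grip":0.02,"dx":-0.33,"dy":0.056,"dz":-0.14,"ax":0,"ay":0,"az":0},{"grip":0.02,"dx":-0.349,"dy":0.058,"dz":-0.14,"ax":0,"ay":0,"az":0},{"grip":0.02,"dx":-0.349,"dy":0.058,"dz":-0.14,"ax":0,"ay":0,"az":0},{"grip":0.02,"dx":-0.349,"dy":0.058,"dz":-0.14,"ax":0,"ay":0,"az":0}]' 30
python3 red.py w8
```

```text
time: 14.72
tool_pos: [0.5338, 0.0003, 0.197]
orientation: [-1.827, -2.555, -0.0]
wrist_force: [-0.5, 0.4, -1.4]
gripper_width: 0.331
grasp_force: 30.3
14.7667 [0.5335 0.0012 0.1971] [[-0.325  0.946  0.   ]
 [ 0.946  0.325 -0.   ]]
blue 38981 [413.1 188.8] [ 1.234  -0.0174 -0.8001] [ 1.2271 -0.0067 -0.8001] tool delta [-0.2331  0.6536  0.997 ]
blue 2901 [255.1 287.9] [0.5323 0.004  0.2463] [0.5322 0.0039 0.2463] tool delta [ 0.003  -0.0004 -0.0492]
yellow 579 [258.4 111.5] [0.5134 0.0666 0.1025] [0.5134 0.0666 0.1025] tool delta [0.0683 0.0022 0.0946]
red 827 [260.7  19.7] [0.4935 0.1296 0.1024] [0.4935 0.1295 0.1024] tool delta [0.1343 0.0038 0.0947]
```

View pics/w8.png

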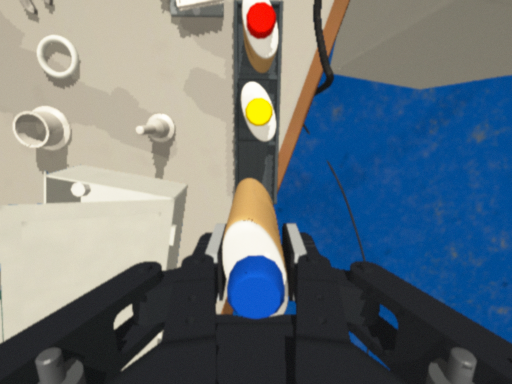

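Blue is held over the right pocket (cap at (255,288)), with yellow 68 mm to its left. Shift 2 mm right and lower.

```bash
python3 -m jog '[{"grip":0.02,"dx":-0.002,"dy":0.001,"dz":0.03,"ax":0,"ay":0,"az":0},{"grip":0.02,"dx":-0.002,"dy":0.001,"dz":0.065,"ax":0,"ay":0,"az":0},{"grip":0.02,"dx":-0.002,"dy":0.001,"dz":0.1,"ax":0,"ay":0,"az":0},{"grip":0.02,"dx":-0.002,"dy":0.001,"dz":0.125,"ax":0,"ay":0,"az":0},{"grip":0.02,"dx":-0.002,"dy":0.001,"dz":0.132,"ax":0,"ay":0,"az":0},{"grip":0.02,"dx":-0.002,"dy":0.001,"dz":0.138,"ax":0,"ay":0,"az":0},{"grip":0.02,"dx":-0.002,"dy":0.001,"dz":0.143,"ax":0,"ay":0,"az":0},{"grip":0.02,"dx":-0.002,"dy":0.001,"dz":0.143,"ax":0,"ay":0,"az":0},{"grip":0.02,"dx":-0.002,"dy":0.001,"dz":0.143,"ax":0,"ay":0,"az":0}]' 30
```

```text
time: 15.52
tool_pos: [0.5361, -0.0006, 0.0552]
orientation: [1.824, 2.556, 0.001]
wrist_force: [0.3, 0.4, -0.4]
gripper_width: 0.332
grasp_force: 30.2
```

```bash
python3 -m jog '[{"grip":0.02,"dx":0,"dy":0,"dz":0.002,"ax":0,"ay":0,"az":0},{"grip":0.05,"dx":0,"dy":0,"dz":0.002,"ax":0,"ay":0,"az":0},{"grip":0.07,"dx":0,"dy":0,"dz":0.002,"ax":0,"ay":0,"az":0},{"grip":0.085,"dx":0,"dy":0,"dz":0.002,"ax":0,"ay":0,"az":0},{"grip":0.085,"dx":0,"dy":0,"dz":0.002,"ax":0,"ay":0,"az":0},{"grip":0.085,"dx":0,"dy":0,"dz":0.002,"ax":0,"ay":0,"az":0},{"grip":0.085,"dx":0,"dy":0,"dz":-0.03,"ax":0,"ay":0,"az":0},{"grip":0.085,"dx":0,"dy":0,"dz":-0.07,"ax":0,"ay":0,"az":0},{"grip":0.085,"dx":0,"dy":0,"dz":-0.11,"ax":0,"ay":0,"az":0},{"grip":0.085,"dx":0,"dy":0,"dz":-0.15,"ax":0,"ay":0,"az":0},{"grip":0.085,"dx":0,"dy":0,"dz":-0.19,"ax":0,"ay":0,"az":0},{"grip":0.085,"dx":0,"dy":0,"dz":-0.23,"ax":0,"ay":0,"az":0},{"grip":0.085,"dx":0,"dy":0,"dz":-0.25,"ax":0,"ay":0,"az":0},{"grip":0.085,"dx":0,"dy":0,"dz":-0.25,"ax":0,"ay":0,"az":0},{"grip":0.085,"dx":0,"dy":0,"dz":-0.25,"ax":0,"ay":0,"az":0},{"grip":0.085,"dx":0,"dy":0,"dz":-0.25,"ax":0,"ay":0,"az":0}]' 30
python3 red.py w9; python3 -c "
from h import *
snap('side','side1')"
```

```text
time: 16.85
tool_pos: [0.5351, -0.0007, 0.3027]
orientation: [-1.824, -2.555, 0.001]
wrist_force: [-0.5, 0.5, -0.4]
gripper_width: 0.991
grasp_force: 0.0
16.9 [ 0.5351 -0.0007  0.3024] [[-0.325  0.946  0.002]
 [ 0.946  0.325 -0.003]]
blue 46117 [383.5 194.5] [ 1.1497 -0.0661 -0.8001] [ 1.1761 -0.0807 -0.8001] tool delta [-0.2858  0.5832  1.1005]
blue 1407 [427.3 366.6] [ 1.8141 -0.8911 -0.7996] [ 1.8243 -0.886  -0.7996] tool delta [-1.258   0.9345  1.0976]
yellow 269 [257.3 111.4] [0.5134 0.0665 0.1024] [0.5135 0.0665 0.1024] tool delta [0.0702 0.0019 0.2001]
red 337 [258.7  49.1] [0.4934 0.1297 0.1024] [0.4933 0.1297 0.1024] tool delta [0.1365 0.0034 0.2002]
red 229 [187.5  10.9] [0.3815 0.1607 0.0121] [0.3814 0.1607 0.0121] tool delta [ 0.202  -0.0922  0.2908]
```

View pics/w9.png

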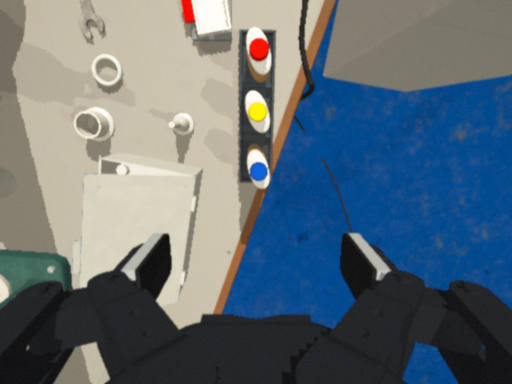

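View pics/side1.png

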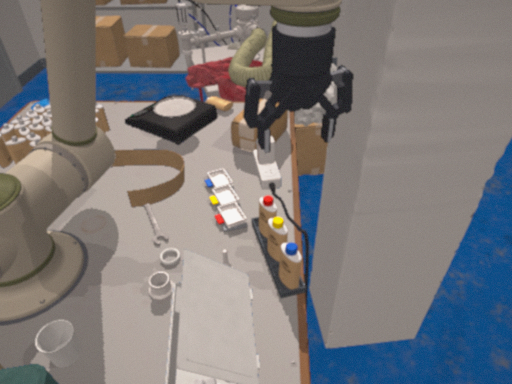

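All three stand upright in the pockets (side view: red (268,200), yellow (278,222), blue (292,247)), and the nozzle is undisturbed. A final check of blue's cap height, then hand in.

```bash
python3 - <<'E'
from h import *
s=r.snapshot('wrist'); P=pts(s); c=P[166:177,253:264].reshape(-1,3); print('blue',np.nanmedian(c,0).round(4))
o=r.get_obs(); print(o['time'],o['joint_vel'].round(3))
print(r.sign_off())
E
```

```text
blue [5.372e-01 2.000e-04 1.027e-01]
17.0 [ 0.001 -0.001 -0.01  -0.002  0.001  0.   ]
the job is handed in; nothing more can be done
None
```

The job is handed in at 17 s: red stands in the left pocket, yellow in the middle and blue in the right, all upright with cap tops at 102 to 103 mm (fully down), the gripper clear and the nozzle undisturbed; sign-off gave no verdict.

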